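Set up the toy shop display

TASK

Set up the display: stand the lighthouse tower, the pony and the music box each upright in the middle of the stand whose painted footprint has its colour and shape, with the pony and the music box lined up with their footprints (either way round will do), and put the lighthouse roof squarely on top of the tower, but only once the tower is standing on its stand. Set everything down without dropping it or knocking it over, and leave the gold teapot, the pink tube and the orange whale alone.

Things in the scene. Friction and masses are not known exactly. Their poses are not given: they have to be found in the camera images.
- tower: Toy lighthouse tower without its roof, standing upright: round wooden foot 64 mm across and 12 mm high, then a straight round column 44 mm across in white and red bands, flat top at 96 mm. Loose, 110 to 230 g. Origin: centre of the underside; z up. Grip the column anywhere between 35 and 90 mm height, from any side.
- roof: Loose lantern roof of the lighthouse, standing upright: yellow round lantern 38 mm across and 30 mm high with white bars, red cone above it with a small ball, 60 mm high in all, flat underside. 35 to 70 g. Origin: centre of the underside; z up. Grip the lantern; it rests flat on the tower's top, with no peg or socket.
- pony: Standing toy pony, hot pink, pale pink mane and hooves. Hooves cover 84 (x) by 34 mm (y). Its body is a bar 30 mm wide (y), x -38 to +22, height 32 to 62 mm: grip it across y near x = -6 mm, 50 mm up; neck and head lie at x above 12 mm, ears 97 mm high. Loose, 100 to 200 g. Origin: centre of the footprint, underside; x to the head, z up.
- musicbox: Toy music box: square teal box, 50 by 50 mm, 64 mm high, with a white panel on each side and a copper dome on top (79 mm in all). Loose, 140 to 280 g. Origin: centre of the underside; x and y along its sides, z up.
- stand_red: Fixed display stand, a 110 by 110 mm plywood plate, 12 mm thick, with a round red footprint 84 mm across painted in the middle: the place of the lighthouse tower. Origin: centre of the underside (table level); the top is 12 mm above.
- stand_pink: Fixed display stand, a plywood plate 130 mm (x) by 80 mm (y), 12 mm thick, with an oblong hot pink footprint 104 by 54 mm, long along x, in the middle: the pony's place, with its head to either end. Origin: centre of the underside (table level).
- stand_teal: Fixed display stand, a 100 by 100 mm plywood plate, 12 mm thick, with a square teal footprint 70 by 70 mm in the middle, sides along x and y: the music box's place, any quarter turn. Origin: centre of the underside (table level).
- teapot: Bystander: gold toy teapot, 72 mm across (about 110 mm over spout and handle), 70 mm high, loose, standing among the toys. Not to be disturbed. Origin: centre of the underside.
- tube: Bystander: pink striped cardboard tube, 72 mm across, 100 mm high, loose, at the far left of the work. Not to be disturbed. Origin: centre of the underside.
- whale: Bystander: orange toy whale, about 105 mm long and 60 mm wide over its fins, 49 mm high, loose, at the far right of the work. Not to be disturbed. Origin: centre of the underside.
There are look-alikes about, which are no part of the job. There is more than one size of the musicbox; the job needs the largest. There is more than one size of the roof; the one meant has the size given above.

How it is judged:
By the outcome, as a careful person would: the job done as asked, in the order asked, and still so for the second after the job is handed in, with the robot touching nothing.
It also fails if it takes over 136 s, if anything falls off the work surface, if the arm or the gripper's body presses on something with over 40 N, if the wrist force passes 120 N, or if a joint passes its speed limit or range.

ROBOT

A 6-joint arm with a two-finger parallel gripper is mounted at the origin on the work surface. World frame = base frame: x ahead of the robot, y to its left, z up, the work surface at z = 0. Lengths are in m, angles in rad, forces in N, time in s.
With the tool pointing down it reaches from about 0.225 to 0.725 m from the base axis. Payload 3.1 kg.
Tool frame: the origin (TCP) lies midway between the tips of the shut fingers; the grasp point (between the pads) lies 19 mm behind it (r.grip_point_offset is the distance from the TCP to the grasp point, in m); z points along the fingers, y is the line along which they close (so a half turn about z gives the same grasp; the last joint's range is limited). The gripper opens to 85 mm and grips with 20 to 120 N. Pads are 22 mm wide; open, the fingers measure 114 mm over their backs; the gripper's body (76 mm by 85 mm) begins 54 mm behind the grasp point. The pads swing forward as they close: fully open they stand 13 mm farther back than shut.
Start: joints at [-1.351, 0.048, 0.099, 1.622, 0, 1.443], TCP at [0.179, -0.494, 0.231] pointing down, gripper open.
Joint ranges: [-2.91, 2.91], [-0.99, 1.94], [-1.21, 1.42], [-2.12, 2.29], [-1.49, 1.47], [-3.14, 3.14]. Speed limits (rad/s): [2.79, 2.79, 3.14, 3.14, 3.14, 3.14].

INTERFACE

Orientations are given as [roll, pitch, yaw] about the fixed x, y, z axes, in that order (R = Rz(yaw) Ry(pitch) Rx(roll)).
In Python, from workcell import r, cams gives the robot as it stands. The module is installed in compiled form; this text tells all that it offers.
- The arm moves only by the tool step_arm, never from a script. Its argument "series" is one flat list of numbers, 4 for each row, row after row: the shift along the world's x, y, z in mm, then the turn about the world's z in degrees. A call has 1 to 8 rows; each row is the pose to reach, as a shift and turn from the pose commanded when the call began; what a row does not reach only later rows make up. A row lasts 1/10 s, in which the tool goes at most 50 mm and 8.59 degrees, less where a joint would pass 70% of its speed; a pose out of reach is approached as far as the arm can. A call with a gripper value outside its range is refused whole. "gripper" is the closure, from 0 (fully open) to 1 (shut), set as the call begins (left out, the last holds). The fingers move at their own pace and stop on an object; the grip force is fixed at half the most. Time passes only in rows, so rows that repeat a pose let the fingers close. It gives the time, the measured TCP pose, the force, the opening and the grip force at its end, in the units of the state.
- r.read_state(): the state, without advancing time (a new reading comes with each control period).
- cams.snapshot(name): name is "side" or "top"; returns a dict with "color" (420x560x3 uint8, red, green, blue), "mtx" (3x3 intrinsics, pixels), "k1" (the pictures are not rectified: a ray, as slopes to the right and down, at radius r is drawn at 1 + k1 r^2 times it, then the intrinsics apply), "T" (4x4, takes a point from camera to world coordinates). Camera axes: x right, y down, z forward; pixel columns grow to the right and rows downward; lengths in m; the calibration is good to about 2 mm. A picture is of the moment at which its call begins. There is no depth.
- r.close_job(): hands the job in; it is judged then, once.
The state is a dict: "time_s": time; "qpos": joint angles; "joint_velocities": joint speeds; "tau": joint torques, N m; "position": TCP position; "orientation": TCP orientation; "wrist_force": force on the tool from outside, world axes, zero at the start; "moment": the same for the moment, N m; "grip_width": finger opening in m; "grasp_force": force on a finger pad.
Only numpy, scipy, OpenCV 4.12 (cv2) and the standard library are available. Lean on these libraries where they do the work, as an engineer would, in place of code of your own. Each camera call takes 0.05 s, during which the arm holds its last target. There are 200 camera calls.

## Working session

There is one attempt and no reset: what is moved stays moved. The work goes in short steps, Python scripts to look and compute and a tool call to move; the robot and the scene stay as the last step left them, time stands still between calls to the robot, and variables do not carry over. Pictures are saved under pics/ and viewed, at most 14 in all, crops included, and the job is handed in when it is done.

Besides the shell and the picture viewer there is one more tool, called after ">>>" as name(argument=value, ...), one argument or row to a line, values as JSON. step_arm: Moves the arm, as the interface text tells. Its arguments: {"type":"object","properties":{"series":{"type":"array","items":{"type":"number"}},"gripper":{"type":"number"}},"required":["series"]}

```bash
mkdir -p pics; cat > h.py <<'E'
import numpy as np, cv2
from workcell import r, cams
def snap(n,name):
    s=cams.snapshot(n); cv2.imwrite(f'pics/{name}.png',s['color'][:,:,::-1]); 
    np.savez(f'pics/{name}.npz',**s); return s
def load(name): return dict(np.load(f'pics/{name}.npz'))
def ray(s,u,v):
    m=s['mtx']; d=np.array([(u-m[0,2])/m[0,0],(v-m[1,2])/m[1,1]]); x=d.copy(); k=float(s['k1'])
    for _ in range(20): x=d/(1+k*(x@x))
    R=s['T'][:3,:3]; return s['T'][:3,3], R@np.array([x[0],x[1],1])
def pt(s,u,v,z):
    o,d=ray(s,u,v); return o+d*(z-o[2])/d[2]
def proj(s,p):
    T=s['T']; c=T[:3,:3].T@(np.array(p)-T[:3,3]); x=c[:2]/c[2]; x=x*(1+float(s['k1'])*(x@x)); m=s['mtx']
    return np.array([m[0,0]*x[0]+m[0,2],m[1,1]*x[1]+m[1,2]])
E
python3 - <<'E'
from h import *
for n in('top','side'):
    s=snap(n,n+'0'); print(n,s['T'].round(3).tolist(),s['mtx'].round(1).tolist(),s['k1'])
st=r.read_state(); print(st['time_s'],st['position'],st['orientation'],st['grip_width'],r.grip_point_offset)
E
```

```text
top [[0.01, -0.996, 0.091, 0.463], [-1.0, -0.01, 0.004, -0.047], [-0.003, -0.091, -0.996, 1.171], [0.0, 0.0, 0.0, 1.0]] [[442.6, 0.0, 280.3], [0.0, 442.6, 210.3], [0.0, 0.0, 1.0]] -0.04188347743645926
side [[0.975, -0.149, 0.167, 0.344], [-0.223, -0.581, 0.782, -0.888], [-0.02, -0.8, -0.6, 0.721], [0.0, 0.0, 0.0, 1.0]] [[474.8, 0.0, 283.0], [0.0, 474.8, 210.1], [0.0, 0.0, 1.0]] 0.037674360605111284
0.1 [ 0.17879142 -0.49301563  0.23022717] [-3.13945462e+00 -2.42361115e-04  3.47804437e-01] 0.08519441357185245 0.0187
```

View pics/top0.png

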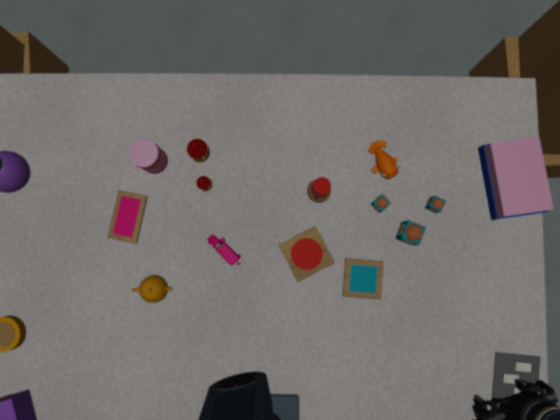

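View pics/side0.png

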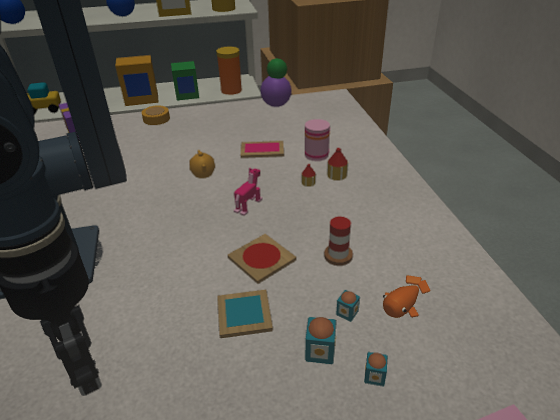

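```bash
python3 - <<'E'
from h import *
s=load('side0'); t=load('top0')
a=cv2.resize(s['color'][130:225,220:380][:,:,::-1],None,fx=5,fy=5,interpolation=cv2.INTER_CUBIC)[:,:800]
b=cv2.resize(t['color'][125:275,100:240][:,:,::-1],None,fx=4,fy=4,interpolation=cv2.INTER_CUBIC)
c=cv2.resize(t['color'][160:310,270:460][:,:,::-1],None,fx=4,fy=4,interpolation=cv2.INTER_CUBIC)
for n,i in zip('abc',(a,b,c)): cv2.imwrite(f'pics/crop_{n}.png',i)
hsv=cv2.cvtColor(t['color'],cv2.COLOR_RGB2HSV)
def comps(name,s,lo,hi,amin=30):
    h=cv2.cvtColor(s['color'],cv2.COLOR_RGB2HSV); m=cv2.inRange(h,lo,hi)
    if lo[0]==0 and hi[0]<10 : m|=cv2.inRange(h,(172,lo[1],lo[2]),(179,255,255))
    n,l,st,c=cv2.connectedComponentsWithStats(m)
    for i in range(1,n):
        if st[i,4]>amin: 
            cn=cv2.findContours((l==i).astype('uint8'),0,2)[0][0]
            print(name,c[i].round(1),st[i].tolist(),[np.round(q,1).tolist() if not np.isscalar(q) else round(q,1) for q in cv2.minAreaRect(cn)])
for n,x in(('top',t),('side',s)):
    comps(n+' red',x,(0,150,60),(6,255,255)); comps(n+' pink',x,(155,150,80),(171,255,255)); comps(n+' teal',x,(85,120,60),(97,255,255)); comps(n+' orange',x,(6,120,70),(17,255,255),40);comps(n+' gold',x,(18,120,70),(28,255,255),40)
E
```

```text
top red [196.7 148.5] [188, 139, 19, 20, 285] [[196.5, 148.5], [18.4, 18.4], 45.0]
top red [203.  182.4] [197, 177, 13, 12, 126] [[203.0, 182.5], [11.0, 12.0], 90.0]
top red [321.  186.1] [312, 178, 18, 17, 243] [[320.5, 186.0], [16.0, 17.0], 90.0]
top red [306.3 253.7] [291, 238, 32, 32, 791] [[306.3, 253.8], [31.1, 30.4], 45.0]
top pink [126.3 216.2] [113, 196, 27, 41, 747] [[126.3, 216.1], [19.3, 38.7], 13.0]
top pink [223.7 249.7] [208, 235, 31, 30, 344] [[223.0, 248.1], [35.4, 12.5], 46.8]
top teal [405.7 230.8] [401, 221, 13, 21, 71] [[406.8, 230.6], [9.7, 19.7], 9.5]
top teal [362.9 278.5] [350, 265, 27, 28, 671] [[362.9, 278.5], [25.9, 25.9], 4.4]
top orange [24.4 49. ] [12, 32, 19, 40, 281] [[21.0, 51.8], [39.3, 16.1], 86.8]
top orange [512.6  56.5] [505, 38, 15, 39, 481] [[512.6, 56.9], [39.0, 13.6], 85.6]
top orange [383.1 160.1] [368, 141, 30, 38, 636] [[383.0, 159.4], [38.8, 26.1], 78.7]
top orange [551.8 159.2] [544, 154, 16, 12, 162] [[551.5, 159.5], [11.0, 15.0], 90.0]
top orange [316.1 193.9] [308, 181, 22, 21, 108] [[317.0, 192.7], [21.6, 15.6], 32.0]
top orange [38
[... 2544 characters left out ...]
 13, 180] [[227.3, 52.0], [11.6, 22.2], 81.9]
side gold [132.9  60.3] [115, 55, 36, 12, 310] [[132.5, 60.2], [8.9, 35.8], 84.8]
side gold [138.7  85.3] [117, 65, 41, 41, 596] [[137.2, 85.0], [40.8, 33.8], 79.4]
side gold [45.8 96.5] [28, 91, 30, 11, 143] [[42.7, 96.0], [8.5, 29.5], 83.7]
side gold [154.2 116.1] [142, 106, 27, 19, 279] [[155.0, 115.0], [18.0, 26.0], 90.0]
side gold [201.4 163.7] [190, 150, 25, 28, 430] [[201.6, 164.7], [24.1, 24.1], 38.7]
side gold [336.  173.2] [332, 167, 9, 13, 88] [[336.0, 173.1], [7.1, 12.0], 5.2]
side gold [344.1 171.8] [342, 166, 5, 13, 41] [[344.2, 172.1], [3.4, 12.2], 5.7]
side gold [319.  351.4] [315, 349, 9, 6, 44] [[319.0, 351.5], [5.0, 8.0], 90.0]
```

View pics/crop_a.png

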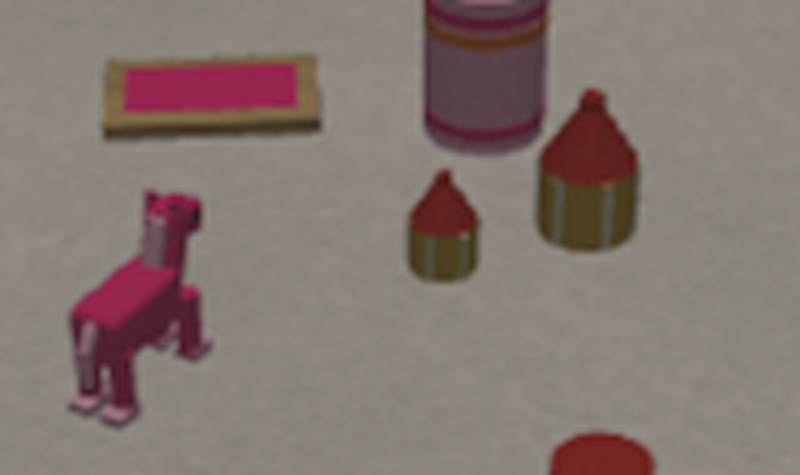

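View pics/crop_b.png

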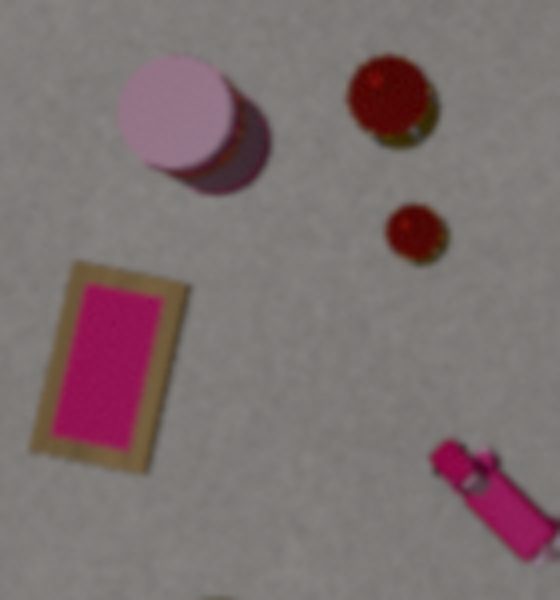

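View pics/crop_c.png

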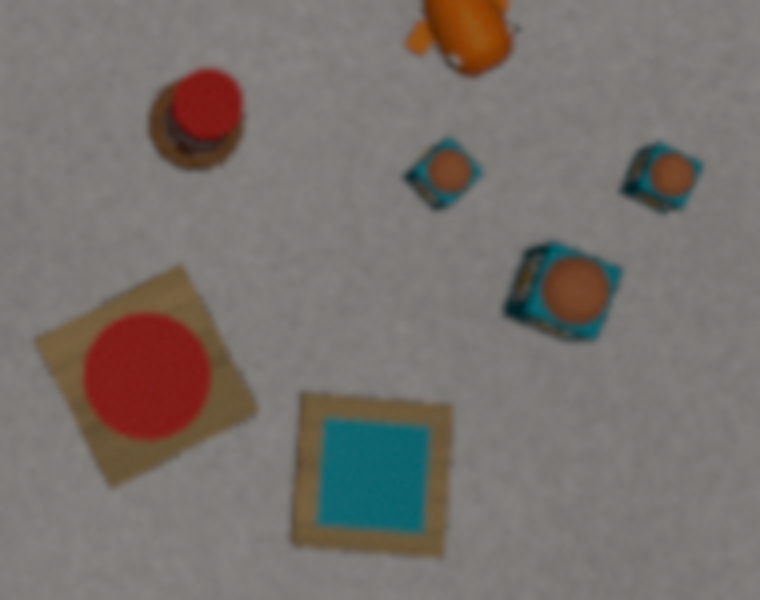

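Look-alikes: the roofs are at top (203,182), small, and (197,148), large. The cone of the small one is about 15 px ≈ 38 mm and of the large one about 55 mm, so the small one is meant. The music boxes are at (410,232), (381,203) and (437,204), and the one at (410,232) is the largest. The tower, the pony and each stand appear once.

```bash
cat > m.py <<'E'
from h import *
def mask(s,lo,hi,box):
    h=cv2.cvtColor(s['color'],cv2.COLOR_RGB2HSV); m=cv2.inRange(h,lo,hi)
    if lo[0]==0: m|=cv2.inRange(h,(172,lo[1],lo[2]),(179,255,255))
    x,y,w,hh=box; k=np.zeros_like(m); k[y:y+hh,x:x+w]=255; return m&k
def pts(s,m,z):
    c=max(cv2.findContours(m,0,1)[0],key=cv2.contourArea).reshape(-1,2)
    return np.array([pt(s,u,v,z)[:2] for u,v in c])*1000
def rect(P):
    (c,wh,a)=cv2.minAreaRect(P.astype(np.float32)); a=a if wh[0]>=wh[1] else a+90
    return np.round(c,1),np.round(sorted(wh),1),round(((a+90)%180)-90,1)
R=((0,140,50),(6,255,255));P=((150,130,70),(171,255,255));T=((85,100,40),(97,255,255));O=((4,110,60),(19,255,255))
E
python3 - <<'E'
from m import *
t=load('top0');s=load('side0')
for n,x,bs in(('top',t,[(285,230,45,45),(105,190,40,55),(345,260,40,40),(310,176,22,22),(195,174,17,17),(185,135,25,28)]),('side',s,[(235,238,55,35),(240,140,45,16),(215,290,55,50),(328,214,25,18),(300,162,18,18),(326,146,24,24)])):
    for nm,c,z,b in zip(('stand_red','stand_pink','stand_teal','tower','roof_s','roof_L'),(R,P,T,R,R,R),(.012,.012,.012,.096,.035,.05),bs):
        print(n,nm,*rect(pts(x,mask(x,*c,b),z)))
# pony body from top, all pink pts at z=.062
m=mask(t,*P,(200,228,50,50)); print('pony',rect(pts(t,m,.062)))
# music box dome & top
m=mask(t,*O,(400,218,30,30)); print('dome top',rect(pts(t,m,.066)))
m=mask(s,*O,(300,310,42,32)); print('dome side',rect(pts(s,m,.066)))
# top-face corners from crop_c (px/4+offset)
c=[(551,243),(622,266),(596,341),(527,318)]
q=[pt(t,270+u/4,160+v/4,.064)[:2]*1000 for u,v in c];print(np.round(q,1), np.mean(q,0))
for i in range(4): d=q[(i+1)%4]-q[i]; print(np.hypot(*d).round(1),np.degrees(np.arctan2(d[1],d[0])).round(1))
print('teapot',pt(t,152.8,288.5,.035))
for u,v in [(381,203),(437,204)]: print('small box',pt(t,u,v,.03))
b=[(444,280,'roof_s base'),(588,250,'roof_L base')]
for u,v,n in b: print(n,pt(s,220+u/5,130+v/5,0)*1000)
E
```

```text
top stand_red [ 456.1 -111.2] [79.3 80.8] 45.4
top stand_pink [549.7 364.5] [ 51.9 101.8] -10.9
top stand_teal [ 393.6 -258.8] [67.7 67.9] 85.7
top tower [ 621.1 -140.6] [41.7 42.2] -0.0
top roof_s [637.6 159.1] [28.9 31.3] -89.5
top roof_L [723.9 175.7] [47.5 48.7] 45.7
side stand_red [ 457.  -111.4] [78.6 80.4] -14.1
side stand_pink [549.4 362.7] [ 47.9 101.1] -9.3
side stand_teal [ 394.3 -260.4] [68.4 68.8] 86.0
side tower [ 623.  -150.1] [37.9 48.7] 72.5
side roof_s [645.1 162.8] [31.8 61.2] 55.6
side roof_L [730.3 188.7] [46.1 97.5] 72.7
pony (array([468.3, 100. ]), array([31.3, 89.1]), 44.3)
dome top (array([ 513. , -376.6]), array([35.1, 37.9]), -89.5)
dome side (array([ 513.5, -378.4]), array([41.4, 42.7]), -67.8)
[[ 541.2 -363.1]
 [ 527.1 -407.8]
 [ 480.  -390.5]
 [ 494.  -347.3]] [ 510.55568921 -377.19542312]
46.8 -107.5
50.2 159.9
45.5 72.1
49.8 -18.5
teapot [0.36349511 0.28074265 0.035     ]
small box [ 0.58910086 -0.30373293  0.03      ]
small box [ 0.58798581 -0.45022716  0.03      ]
roof_s base [636.29147321 141.10384024   0.        ]
roof_L base [720.67783346 149.57738427   0.        ]
```

```bash
python3 - <<'E'
from m import *
t=load('top0');s=load('side0')
m=mask(t,*P,(200,228,50,50)); p=pts(t,m,.062); a=np.radians(44.5); ax=np.array([np.cos(a),np.sin(a)]); n=np.array([-ax[1],ax[0]])
u=p@ax; v=p@n; print('rear',u.min(), 'front',u.max()); 
for lo in range(int(u.min()),int(u.max()),8):
    k=(u>=lo)&(u<lo+8); print(lo, v[k].min().round(1),v[k].max().round(1))
# hooves in side crop_a (px/5): bottoms
for n_,(x,y) in dict(rearL=(85,408),rearR=(120,420),frontR=(197,355),frontL=(168,344)).items():
    q=pt(s,220+x/5,130+y/5,.004)[:2]*1000; print(n_,q.round(1),'u',(q@ax).round(1),'v',(q@n).round(1))
for b in ((638,159,0),(638,159,30),(638,159,60)): print(proj(s,np.array(b)/1000).round(1),proj(t,np.array(b)/1000).round(1))
print('crop measured base-mid ~',220+443/5,130+268/5,'tip',220+443/5,130+170/5)
print(np.linalg.norm(s['T'][:3,3]-[.638,.159,.02]))
E
cat > look.py <<'E'
import sys; from h import *
n,name,x,y,z,w=sys.argv[1],sys.argv[2],*map(float,sys.argv[3:7])
s=snap(n,name); u,v=proj(s,np.array([x,y,z])/1000).astype(int); w=int(w); v0,u0=max(v-w,0),max(u-w,0)
print('crop origin',u0,v0,'scale',560//(2*w))
f=560//(2*w); cv2.imwrite(f'pics/{name}_c.png',cv2.resize(s['color'][v0:v+w,u0:u+w][:,:,::-1],None,fx=f,fy=f,interpolation=cv2.INTER_CUBIC))
E
```

```text
rear 359.5496308683505 front 448.60897984363027
359 -272.4 -242.4
367 -270.5 -242.2
375 -270.2 -242.0
383 -270.0 -241.8
391 -269.8 -241.5
399 -269.7 -241.3
407 -269.4 -241.2
415 -272.6 -242.7
423 -272.5 -242.5
431 -261.7 -242.3
439 -261.5 -242.2
447 -257.8 -247.2
rearL [429.7  69.9] u 355.4 v -251.3
rearR [445.2  55.6] u 356.5 v -272.3
frontR [492.7 100.7] u 422.0 v -273.6
frontL [479.9 114.1] u 422.3 v -255.0
[307.7 182.4] [205.3 184.3]
[307.8 173.1] [203.4 182.6]
[307.9 163.6] [201.3 180.8]
crop measured base-mid ~ 308.6 183.6 tip 308.6 164.0
1.294104807496642
```

>>> step_arm(
  series=[442, 353, 0, 0, 442, 353, 0, 0, 442, 353, 0, 0, 442, 353, 0, 0, 442, 353, 0, 0, 442, 353, 0, 0, 442, 353, 0, 0, 442, 353, 0, 0],
  gripper=0,
)

```text
time_s: 0.9
position: [0.4926, -0.2422, 0.2308]
orientation: [-3.141, 0.001, 0.348]
wrist_force: [0.1, -1.8, 0.8]
grip_width: 0.0854
grasp_force: 0.0
```

>>> step_arm(
  series=[129, 102, 0, 0, 129, 102, 0, 0, 129, 102, 0, 0, 129, 102, 0, 0, 129, 102, 0, 0, 129, 102, -60, 0, 129, 102, -100, 0, 129, 102, -100, 0],
)

```text
time_s: 1.7
position: [0.6088, -0.1392, 0.1165]
orientation: [-3.123, 0.023, 0.347]
wrist_force: [-1.9, 0.7, -3.8]
grip_width: 0.0851
grasp_force: 0.0
```

>>> step_arm(
  series=[0, 0, 0, 0, 0, 0, 0, 0, 0, 0, 0, 0],
)

```text
time_s: 2.0
position: [0.6243, -0.1437, 0.1379]
orientation: [3.134, -0.009, 0.347]
wrist_force: [-0.5, -0.2, 0.6]
grip_width: 0.0853
grasp_force: 0.0
```

```bash
python3 look.py side s1 621 -141 80 40; python3 -c "
from h import *; s=r.read_state(); print(s['position'],s['orientation'],s['qpos'])"
```

```text
crop origin 297 187 scale 7
[ 0.62400103 -0.14351044  0.13733727] [ 3.13503209 -0.00805871  0.34737516] [-3.30701451e-01  3.37285436e-01  2.44454357e-01  1.46757391e+00
 -5.41674119e-05  2.46354220e+00]
```

View pics/s1_c.png

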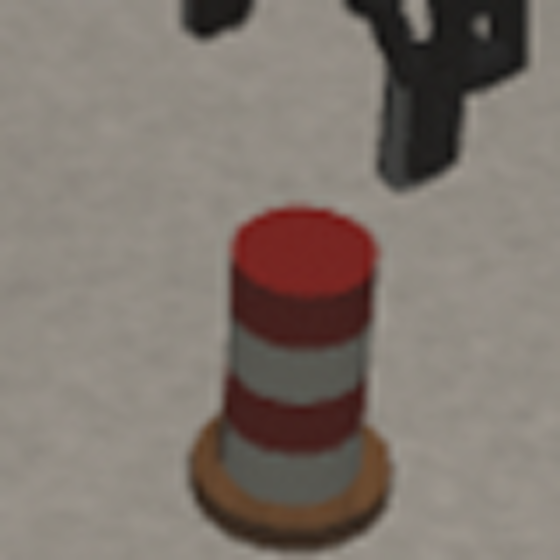

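>>> step_arm(
  series=[0, 0, 0, 0, 0, 0, 0, 0, 0, 0, 0, 0, 0, 0, 0, 0],
)

```text
time_s: 2.45
position: [0.6205, -0.1419, 0.1313]
orientation: [3.142, 0.0, 0.348]
wrist_force: [-0.2, 0.2, 0.3]
grip_width: 0.0856
grasp_force: 0.0
```

```bash
python3 -c "
from h import *; s=load('s1'); print(pt(s,340.6,223,.096)*1000); print(pt(load('top0'),321.8,186,.096)*1000, pt(load('top0'),270+207/4,160+104/4,.096)*1000)
s=r.read_state();print(s['position'],s['orientation'])"
```

```text
[ 625.1419107  -147.25045137   96.        ]
[ 622.2788372 -143.8338648   96.       ] [ 622.27758872 -143.71120473   96.        ]
[ 0.6205489  -0.14191174  0.13134914] [3.14156605e+00 1.32561097e-05 3.47880907e-01]
```

>>> step_arm(
  series=[2, -2.5, -30, 0, 2, -2.5, -55, 0, 2, -2.5, -75, 0, 2, -2.5, -83, 0, 2, -2.5, -85, 0, 2, -2.5, -85, 0, 2, -2.5, -85, 0],
)

```text
time_s: 3.15
position: [0.6236, -0.1448, 0.048]
orientation: [3.14, -0.002, 0.348]
wrist_force: [0.7, 1.1, 1.0]
grip_width: 0.0855
grasp_force: 0.0
```

>>> step_arm(
  series=[0, 0, 0, 0, 0, 0, 0, 0, 0, 0, 0, 0, 0, 0, 0, 0, 0, 0, 0, 0, 0, 0, 0, 0, 0, 0, 0, 0, 0, 0, 0, 0],
  gripper=1,
)

```text
time_s: 3.95
position: [0.6232, -0.1447, 0.0473]
orientation: [3.14, -0.001, 0.348]
wrist_force: [0.7, 0.2, 4.4]
grip_width: 0.0426
grasp_force: 61.4
```

>>> step_arm(
  series=[0, 0, 10, 0, 0, 0, 30, 0, 0, 0, 60, 0, 0, 0, 80, 0, 0, 0, 80, 0, 0, 0, 80, 0],
)

```text
time_s: 4.55
position: [0.6221, -0.1442, 0.1254]
orientation: [-3.141, 0.001, 0.348]
wrist_force: [0.1, -0.9, -2.5]
grip_width: 0.0429
grasp_force: 61.0
```

>>> step_arm(
  series=[-20, 4, 0, 0, -60, 12, 0, 0, -100, 20, 0, 0, -135, 27, 0, 0, -158, 31, 0, 0, -166, 33, 0, 0, -166, 33, 0, 0, -166, 33, 0, 0],
)

```text
time_s: 5.35
position: [0.457, -0.1115, 0.1255]
orientation: [-3.141, 0.0, 0.348]
wrist_force: [0.7, -0.1, -0.6]
grip_width: 0.0429
grasp_force: 61.3
```

>>> step_arm(
  series=[0, 0, 0, 0, 0, 0, 0, 0, 0, 0, 0, 0, 0, 0, 0, 0, 0, 0, 0, 0],
)

```text
time_s: 5.85
position: [0.4567, -0.1115, 0.1263]
orientation: [-3.142, -0.0, 0.348]
wrist_force: [0.2, 0.2, -1.7]
grip_width: 0.0429
grasp_force: 61.3
```

```bash
python3 look.py side s2 456 -111 80 40; python3 -c "
from h import *; s=r.read_state();print(s['position'],s['orientation'])"
```

```text
crop origin 218 190 scale 7
[ 0.45662207 -0.11147678  0.12631937] [ 3.14157929e+00 -4.99443040e-05  3.47786238e-01]
```

View pics/s2_c.png

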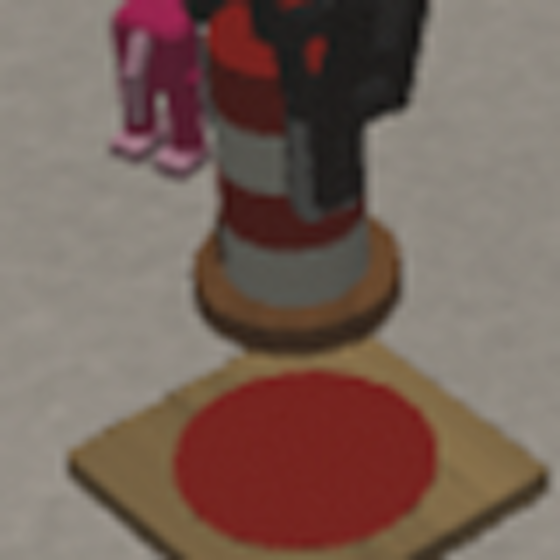

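```bash
python3 -c "
from h import *; s=load('s2'); print(pt(s,260,227.9,.091)*1000); print(pt(s,218+305/7-.43,190+460/7-.43,.012)*1000)"
```

```text
[ 457.96463905 -115.21334248   91.        ]
[ 456.92602011 -113.53204329   12.        ]
```

>>> step_arm(
  series=[0, 0, -30, 0, 0, 0, -50, 0, 0, 0, -60, 0, 0, 0, -60, 0, 0, 0, -60, 0],
)

```text
time_s: 6.4
position: [0.4568, -0.1116, 0.0669]
orientation: [3.141, -0.001, 0.348]
wrist_force: [-0.2, -0.5, -1.4]
grip_width: 0.0429
grasp_force: 61.4
```

>>> step_arm(
  series=[-0.5, 1, -2, 0, -0.5, 1, -4, 0, -0.5, 1, -5, 0, -0.5, 1, -5, 0, -0.5, 1, -5, 0],
)

```text
time_s: 6.9
position: [0.4561, -0.1105, 0.0614]
orientation: [3.141, -0.0, 0.348]
wrist_force: [-0.1, 0.2, -1.6]
grip_width: 0.0428
grasp_force: 61.4
```

>>> step_arm(
  series=[0, 0, -1, 0, 0, 0, -1.5, 0, 0, 0, -1.5, 0, 0, 0, -1.5, 0],
)

```text
time_s: 7.3
position: [0.4559, -0.1104, 0.0597]
orientation: [-3.142, 0.0, 0.348]
wrist_force: [1.0, -0.6, -1.8]
grip_width: 0.0429
grasp_force: 61.4
```

>>> step_arm(
  series=[0, 0, -0.5, 0, 0, 0, -1, 0, 0, 0, -1, 0, 0, 0, -1, 0],
)

```text
time_s: 7.7
position: [0.4561, -0.1105, 0.0592]
orientation: [3.141, -0.0, 0.348]
wrist_force: [-0.2, -0.1, 1.5]
grip_width: 0.0427
grasp_force: 61.7
```

>>> step_arm(
  series=[0, 0, -0.5, 0, 0, 0, -1, 0, 0, 0, -1, 0, 0, 0, -1, 0],
)

```text
time_s: 8.1
position: [0.4561, -0.1105, 0.0591]
orientation: [3.141, -0.0, 0.348]
wrist_force: [-2.8, 1.3, 7.2]
grip_width: 0.0429
grasp_force: 62.3
```

Contact. Release, rise and go towards the music box.

>>> step_arm(
  series=[0, 0, 0.8, 0, 0, 0, 0.8, 0, 0, 0, 0.8, 0, 0, 0, 0.8, 0, 0, 0, 0.8, 0, 0, 0, 0.8, 0],
  gripper=0,
)

```text
time_s: 8.7
position: [0.4559, -0.1104, 0.0584]
orientation: [-3.141, 0.0, 0.348]
wrist_force: [0.6, 0.4, 0.3]
grip_width: 0.0854
grasp_force: 0.0
```

>>> step_arm(
  series=[0, 0, 15, 0, 0, 0, 45, 0, 0, 0, 90, 0, 0, 0, 130, 0, 0, 0, 130, 0, 0, 0, 130, 0],
)

```text
time_s: 9.3
position: [0.457, -0.1108, 0.1901]
orientation: [3.139, -0.003, 0.348]
wrist_force: [0.3, -1.0, 0.0]
grip_width: 0.0854
grasp_force: 0.0
```

>>> step_arm(
  series=[20, -80, 0, -8, 30, -120, 0, -16, 40, -180, 0, -24, 50, -225, 0, -32, 55, -255, 0, -38.5, 55, -266, 0, -38.5, 55, -266, 0, -38.5, 55, -266, 0, -38.5],
)

```text
time_s: 10.1
position: [0.51, -0.3758, 0.186]
orientation: [-3.139, 0.004, -0.325]
wrist_force: [0.2, 0.7, -1.0]
grip_width: 0.0856
grasp_force: 0.0
```

```bash
python3 look.py top t3 485 -245 20 60; python3 -c "
from m import *; s=load('t3')
print(rect(pts(s,mask(s,*R,(285,230,45,45)),.012)));
m=mask(s,*R,(270,220,70,60))
print(r.read_state()['position'])"
```

```text
crop origin 297 183 scale 4
(array([ 456.1, -111.2]), array([79.3, 80.8]), 45.4)
[ 0.51028554 -0.37519525  0.18682249]
```

View pics/t3_c.png

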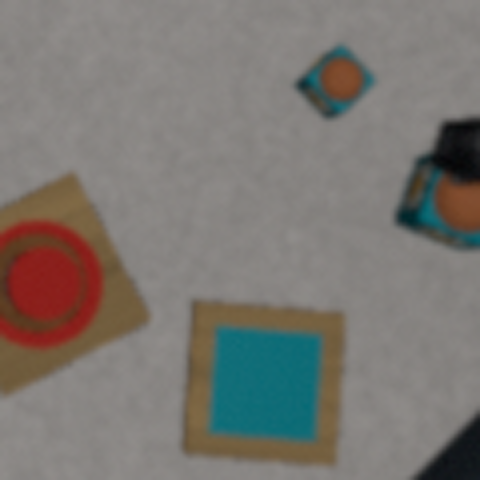

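>>> step_arm(
  series=[1.5, -0.5, -30, 0, 1.5, -0.5, -70, 0, 1.5, -0.5, -105, 0, 1.5, -0.5, -130, 0, 1.5, -0.5, -145, 0, 1.5, -0.5, -155, 0, 1.5, -0.5, -158, 0, 1.5, -0.5, -158, 0],
)

```text
time_s: 10.95
position: [0.513, -0.377, 0.0315]
orientation: [3.141, -0.001, -0.324]
wrist_force: [-0.7, -1.2, 0.2]
grip_width: 0.0855
grasp_force: 0.0
```

>>> step_arm(
  series=[0, 0, 0, 0, 0, 0, 0, 0, 0, 0, 0, 0, 0, 0, 0, 0, 0, 0, 0, 0, 0, 0, 0, 0, 0, 0, 0, 0, 0, 0, 0, 0],
  gripper=1,
)

```text
time_s: 11.75
position: [0.5135, -0.3781, 0.0325]
orientation: [3.14, -0.003, -0.324]
wrist_force: [-0.3, -0.5, 5.9]
grip_width: 0.0498
grasp_force: 62.2
```

>>> step_arm(
  series=[0, 0, 10, 0, 0, 0, 30, 0, 0, 0, 60, 0, 0, 0, 80, 0, 0, 0, 80, 0, 0, 0, 80, 0],
)

```text
time_s: 12.35
position: [0.5122, -0.3766, 0.1098]
orientation: [-3.141, 0.001, -0.324]
wrist_force: [-0.8, -1.2, -2.7]
grip_width: 0.0493
grasp_force: 61.8
```

>>> step_arm(
  series=[-15, 15, 0, 3, -42, 42, 0, 7, -70, 70, 0, 11, -95, 95, 0, 14.5, -112, 111, 0, 14.5, -118.5, 117.5, 0, 14.5, -118.5, 117.5, 0, 14.5, -118.5, 117.5, 0, 14.5],
)

```text
time_s: 13.15
position: [0.3943, -0.2598, 0.1099]
orientation: [-3.142, 0.0, -0.071]
wrist_force: [0.2, 0.5, -2.7]
grip_width: 0.0495
grasp_force: 62.0
```

>>> step_arm(
  series=[0, 0, 0, 0, 0, 0, 0, 0, 0, 0, 0, 0, 0, 0, 0, 0, 0, 0, 0, 0],
)

```text
time_s: 13.65
position: [0.3941, -0.2596, 0.1106]
orientation: [-3.142, 0.0, -0.071]
wrist_force: [0.5, 0.4, -2.2]
grip_width: 0.0491
grasp_force: 62.0
```

```bash
python3 look.py side s4 394 -259 60 56; python3 -c "
from h import *; s=r.read_state();print(s['position'],s['orientation'])"
```

```text
crop origin 185 236 scale 5
[ 0.3940685  -0.25955136  0.1106084 ] [ 3.14157945e+00  1.12737991e-05 -7.11054874e-02]
```

View pics/s4_c.png

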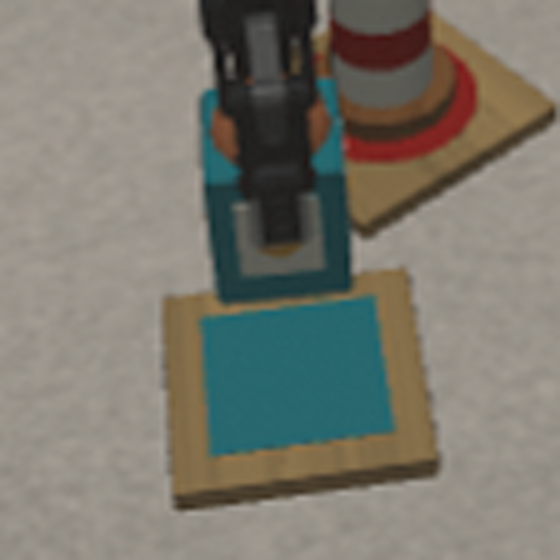

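```bash
python3 -c "
from h import *; s=load('s4'); f=lambda x,y,z:pt(s,185+x/5-.4,236+y/5-.4,z)[:2]*1000
a,b=f(219,303,.079),f(351,291,.079); d=b-a; print(a,b,np.hypot(*d),np.degrees(np.arctan2(d[1],d[0]))); n=np.array([-d[1],d[0]])/np.hypot(*d); print((a+b)/2+25*n)
q=[f(x,y,.012) for x,y in ((201,317),(376,296),(395,433),(211,455))]; print(np.round(q,1),np.mean(q,0))
d=q[1]-q[0];print(np.degrees(np.arctan2(d[1],d[0])))
d=q[2]-q[3];print(np.degrees(np.arctan2(d[1],d[0])))"
```

```text
[ 367.85548779 -280.27403188] [ 415.54058167 -286.15293359] 48.04612016734208 -7.028298645161033
[ 394.75702352 -258.40133677]
[[ 362.4 -222.5]
 [ 432.3 -228.4]
 [ 426.5 -298.7]
 [ 357.3 -292.3]] [ 394.63342654 -260.51005505]
-4.817273067225047
-5.3080772349017655
```

>>> step_arm(
  series=[0, 0, -30, 0, 0, 0, -50, 0, 0, 0, -58, 0, 0, 0, -60, 0, 0, 0, -60, 0, 0, 0, -60, 0],
)

```text
time_s: 14.3
position: [0.3948, -0.2602, 0.052]
orientation: [3.14, -0.002, -0.071]
wrist_force: [0.1, -0.4, -2.6]
grip_width: 0.0493
grasp_force: 61.9
```

>>> step_arm(
  series=[0, -0.5, -2, -0.4, 0, -0.5, -4, -0.4, 0, -0.5, -5.5, -0.4, 0, -0.5, -5.5, -0.4, 0, -0.5, -5.5, -0.4],
)

```text
time_s: 14.8
position: [0.3939, -0.2598, 0.045]
orientation: [-3.141, 0.0, -0.078]
wrist_force: [-0.1, 0.1, -1.5]
grip_width: 0.0493
grasp_force: 61.9
```

>>> step_arm(
  series=[0, 0, -0.5, 0, 0, 0, -1, 0, 0, 0, -1.5, 0, 0, 0, -1.5, 0, 0, 0, -1.5, 0],
)

```text
time_s: 15.3
position: [0.394, -0.26, 0.0444]
orientation: [3.141, -0.0, -0.078]
wrist_force: [-2.8, 2.0, 4.7]
grip_width: 0.0493
grasp_force: 62.6
```

>>> step_arm(
  series=[0, 0, -0.5, 0, 0, 0, -1, 0, 0, 0, -1, 0, 0, 0, -1, 0],
)

```text
time_s: 15.7
position: [0.394, -0.26, 0.0444]
orientation: [3.141, -0.0, -0.078]
wrist_force: [-4.6, 3.0, 10.0]
grip_width: 0.0494
grasp_force: 63.3
```

>>> step_arm(
  series=[0, 0, 1.5, 0, 0, 0, 1.5, 0, 0, 0, 1.5, 0, 0, 0, 1.5, 0, 0, 0, 1.5, 0, 0, 0, 1.5, 0],
  gripper=0,
)

```text
time_s: 16.3
position: [0.3939, -0.2599, 0.0439]
orientation: [-3.141, 0.0, -0.078]
wrist_force: [-0.3, -0.5, 0.5]
grip_width: 0.0854
grasp_force: 0.0
```

>>> step_arm(
  series=[0, 0, 15, 0, 0, 0, 45, 0, 0, 0, 90, 0, 0, 0, 140, 0, 0, 0, 150, 0, 0, 0, 150, 0],
)

```text
time_s: 16.9
position: [0.3955, -0.2613, 0.1972]
orientation: [3.138, -0.005, -0.078]
wrist_force: [-0.7, -1.1, -1.9]
grip_width: 0.0851
grasp_force: 0.0
```

>>> step_arm(
  series=[9, 50, 0, 8, 18, 100, 0, 16, 27, 150, 0, 24, 36, 200, 0, 32, 45, 250, 0, 40, 54, 300, 0, 48, 60, 335, 0, 50.5, 63, 350, 0, 50.5],
)

```text
time_s: 17.7
position: [0.4556, 0.0935, 0.1912]
orientation: [-3.138, 0.002, 0.809]
wrist_force: [-0.1, 0.1, -0.8]
grip_width: 0.0857
grasp_force: 0.0
```

>>> step_arm(
  series=[0, 0, 0, 0, 0, 0, 0, 0, 0, 0, 0, 0, 0, 0, 0, 0],
)

```text
time_s: 18.1
position: [0.4567, 0.089, 0.1936]
orientation: [-3.141, 0.001, 0.801]
wrist_force: [-0.2, -0.9, 0.1]
grip_width: 0.0855
grasp_force: 0.0
```

```bash
python3 -c "
from m import *; t=snap('top','t5'); s=snap('side','s5'); print(r.read_state()['position'],r.read_state()['orientation'])
a=t['color'][200:300,190:400][:,:,::-1]; b=s['color'][155:345,200:300][:,:,::-1]
cv2.imwrite('pics/t5_c.png',np.hstack([cv2.resize(a,(504,240)),np.zeros((240,4,3),'uint8'),cv2.resize(s['color'][155:255,200:320][:,:,::-1],(288,240))])) 
cv2.imwrite('pics/t5_c.png',np.vstack([cv2.resize(a,None,fx=3.8,fy=3.8,interpolation=2),]))
m=mask(t,*T,(340,250,50,55)); print(rect(pts(t,m,.012)))
m=mask(t,*O,(345,255,40,40)); print('dome',rect(pts(t,m,.078)))
"
```

```text
[0.45696323 0.0891283  0.19403069] [3.14152401e+00 1.21430311e-04 8.01558424e-01]
(array([ 393.4, -261. ]), array([67.9, 72.2]), 85.7)
dome (array([ 394.9, -259.2]), array([34.4, 36.6]), -0.2)
```

View pics/t5_c.png

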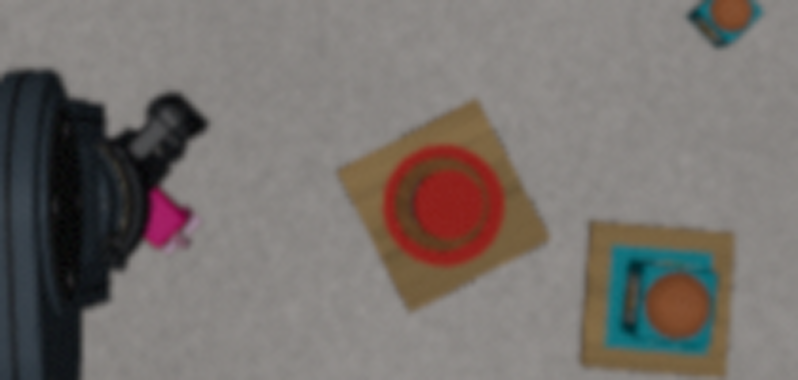

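>>> step_arm(
  series=[0, 0.5, -30, 0, 0, 0.5, -70, 0, 0, 0.5, -105, 0, 0, 0.5, -130, 0, 0, 0.5, -145, 0, 0, 0.5, -155, 0, 0, 0.5, -161, 0, 0, 0.5, -161, 0],
)

```text
time_s: 19.0
position: [0.4568, 0.0903, 0.0329]
orientation: [-3.141, 0.0, 0.803]
wrist_force: [0.3, -0.1, 0.3]
grip_width: 0.0857
grasp_force: 0.0
```

>>> step_arm(
  series=[0, 0, 0, 0, 0, 0, 0, 0, 0, 0, 0, 0, 0, 0, 0, 0, 0, 0, 0, 0, 0, 0, 0, 0, 0, 0, 0, 0, 0, 0, 0, 0],
  gripper=1,
)

```text
time_s: 19.8
position: [0.4577, 0.0907, 0.0339]
orientation: [3.141, -0.001, 0.803]
wrist_force: [0.1, 0.9, 5.4]
grip_width: 0.0291
grasp_force: 60.5
```

>>> step_arm(
  series=[0, 0, 10, 0, 0, 0, 30, 0, 0, 0, 60, 0, 0, 0, 85, 0, 0, 0, 85, 0, 0, 0, 85, 0],
)

```text
time_s: 20.4
position: [0.4569, 0.0905, 0.1178]
orientation: [-3.142, 0.0, 0.803]
wrist_force: [0.4, 0.3, -1.5]
grip_width: 0.0291
grasp_force: 59.8
```

>>> step_arm(
  series=[5, 14, 0, 7, 15, 40, 0, 15, 25, 68, 0, 23, 35, 97, 0, 31, 45, 125, 0, 39, 55, 152, 0, 47, 65, 180, 0, 55, 72, 200, 0, 63],
)

```text
time_s: 21.2
position: [0.5276, 0.2916, 0.1147]
orientation: [-3.137, 0.0, 1.91]
wrist_force: [-0.7, 0.2, -2.1]
grip_width: 0.0291
grasp_force: 59.9
```

>>> step_arm(
  series=[10, 25, 0, 8, 20, 50, 0, 16, 25, 66, 0, 24, 26, 72, 0, 32, 26, 72.5, 0, 40, 26, 72.5, 0, 48, 26, 72.5, 0, 55, 26, 72.5, 0, 60.5],
)

```text
time_s: 22.0
position: [0.5533, 0.3622, 0.1145]
orientation: [-3.138, -0.005, 2.963]
wrist_force: [0.5, -0.8, -1.3]
grip_width: 0.0288
grasp_force: 59.9
```

>>> step_arm(
  series=[0, 0, 0, 0, 0, 0, 0, 0, 0, 0, 0, 0, 0, 0, 0, 0, 0, 0, 0, 0],
)

```text
time_s: 22.5
position: [0.555, 0.363, 0.118]
orientation: [-3.142, -0.0, 2.958]
wrist_force: [0.5, 0.4, -1.3]
grip_width: 0.0289
grasp_force: 59.8
```

```bash
python3 look.py side s6 549 363 50 40; python3 -c "
from h import *; s=r.read_state();print(s['position'],s['orientation'],np.degrees(s['orientation'][2]))"
```

```text
crop origin 220 95 scale 7
[0.55502001 0.36305933 0.11819489] [3.14151343e+00 1.36000129e-04 2.95842879e+00] 169.5054834078447
```

View pics/s6_c.png

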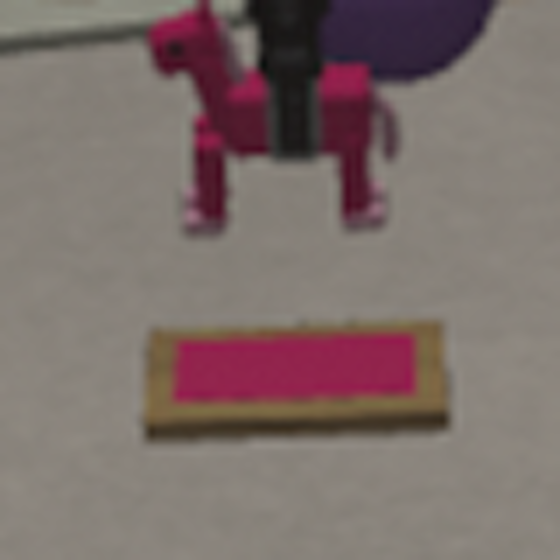

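```bash
python3 -c "
from h import *; s=load('s6'); f=lambda x,y,z:pt(s,220+x/7-.43,95+y/7-.43,z)[:2]*1000
d=np.array([np.cos(np.radians(-10.4)),np.sin(np.radians(-10.4))]); n=np.array([-d[1],d[0]])
q=[f(x,y,.012) for x,y in ((178,343),(414,334),(416,392),(175,402))]; c=np.mean(q,0); print(np.round(q,1),c)
for i,j in((0,1),(3,2)): e=q[j]-q[i]; print(np.degrees(np.arctan2(e[1],e[0])))
a,b=f(182,234,.086),f(385,225,.086); e=b-a; print(a,b,np.hypot(*e),np.degrees(np.arctan2(e[1],e[0])))
print('rel centre', ((a-c)@d,(a-c)@n),((b-c)@d,(b-c)@n))
"
```

```text
[[503.9 397.4]
 [605.7 378.7]
 [595.5 328.8]
 [494.3 346.8]] [549.82796346 362.8995452 ]
-10.427231043026403
-10.093242464737946
[503.68168501 354.47119416] [586.79290291 340.49143988] 84.27875219141053 -9.548079970500773
rel centre (np.float64(-43.8666842349346), np.float64(-16.620172370446667)) (np.float64(40.40275189183343), np.float64(-15.367093834301546))
```

>>> step_arm(
  series=[1.5, -0.5, -25, 0, 1.5, -0.5, -45, 0, 1.5, -0.5, -58, 0, 1.5, -0.5, -66, 0, 1.5, -0.5, -66, 0, 1.5, -0.5, -66, 0],
)

```text
time_s: 23.15
position: [0.5569, 0.3628, 0.0529]
orientation: [3.141, 0.001, 2.959]
wrist_force: [0.9, -0.5, -0.9]
grip_width: 0.0288
grasp_force: 59.8
```

>>> step_arm(
  series=[0, 0, -2, 0, 0, 0, -4, 0, 0, 0, -5, 0, 0, 0, -5, 0, 0, 0, -5, 0],
)

```text
time_s: 23.65
position: [0.5565, 0.3626, 0.0472]
orientation: [3.142, 0.0, 2.959]
wrist_force: [-0.3, 0.7, -0.8]
grip_width: 0.0292
grasp_force: 59.8
```

>>> step_arm(
  series=[0, 0, -0.5, 0, 0, 0, -1, 0, 0, 0, -1.5, 0, 0, 0, -1.5, 0, 0, 0, -1.5, 0],
)

```text
time_s: 24.15
position: [0.5566, 0.3626, 0.0461]
orientation: [3.141, 0.0, 2.959]
wrist_force: [-0.4, 0.1, 1.3]
grip_width: 0.0294
grasp_force: 60.2
```

>>> step_arm(
  series=[0, 0, -0.5, 0, 0, 0, -1, 0, 0, 0, -1, 0, 0, 0, -1, 0],
)

```text
time_s: 24.55
position: [0.5566, 0.3626, 0.046]
orientation: [3.141, 0.001, 2.959]
wrist_force: [-2.5, -1.9, 4.2]
grip_width: 0.0291
grasp_force: 60.8
```

>>> step_arm(
  series=[0, 0, 0.8, 0, 0, 0, 0.8, 0, 0, 0, 0.8, 0, 0, 0, 0.8, 0, 0, 0, 0.8, 0, 0, 0, 0.8, 0],
  gripper=0,
)

```text
time_s: 25.15
position: [0.5564, 0.3625, 0.0452]
orientation: [-3.141, -0.0, 2.959]
wrist_force: [0.2, 0.0, 0.8]
grip_width: 0.0856
grasp_force: 0.0
```

>>> step_arm(
  series=[0, 0, 15, 0, 0, 0, 45, 0, 0, 0, 90, 0, 0, 0, 120, 0, 0, 0, 130, 0, 0, 0, 130, 0],
)

```text
time_s: 25.75
position: [0.558, 0.3633, 0.179]
orientation: [3.138, 0.005, 2.959]
wrist_force: [-0.0, 0.5, -0.1]
grip_width: 0.0854
grasp_force: 0.0
```

>>> step_arm(
  series=[17, -42, 0, 5, 35, -84, 0, 10.5, 52, -126, 0, 10.5, 68, -166, 0, 10.5, 78, -192, 0, 10.5, 83, -204, 0, 10.5, 83, -204, 0, 10.5, 83, -204, 0, 10.5],
)

```text
time_s: 26.55
position: [0.6386, 0.1596, 0.1742]
orientation: [3.141, -0.002, -3.14]
wrist_force: [1.1, 0.2, 0.5]
grip_width: 0.0854
grasp_force: 0.0
```

>>> step_arm(
  series=[0, 0, -30, 0, 0, 0, -60, 0, 0, 0, -80, 0, 0, 0, -85, 0, 0, 0, -85, 0, 0, 0, -85, 0, 0, 0, -85, 0],
)

```text
time_s: 27.25
position: [0.6407, 0.1593, 0.0927]
orientation: [3.141, 0.004, -3.14]
wrist_force: [0.2, -0.2, -1.2]
grip_width: 0.0853
grasp_force: 0.0
```

```bash
python3 -c "
from m import *; s=snap('side','s7'); print(r.read_state()['position'],r.read_state()['orientation'])
f=lambda a,b,c,d,k: cv2.resize(s['color'][b:d,a:c][:,:,::-1],None,fx=k,fy=k,interpolation=2)
cv2.imwrite('pics/s7_c.png',f(230,95,345,195,6.9))
"
```

```text
[0.64068117 0.15904599 0.09255777] [ 3.14102778  0.00349554 -3.1407164 ]
```

View pics/s7_c.png

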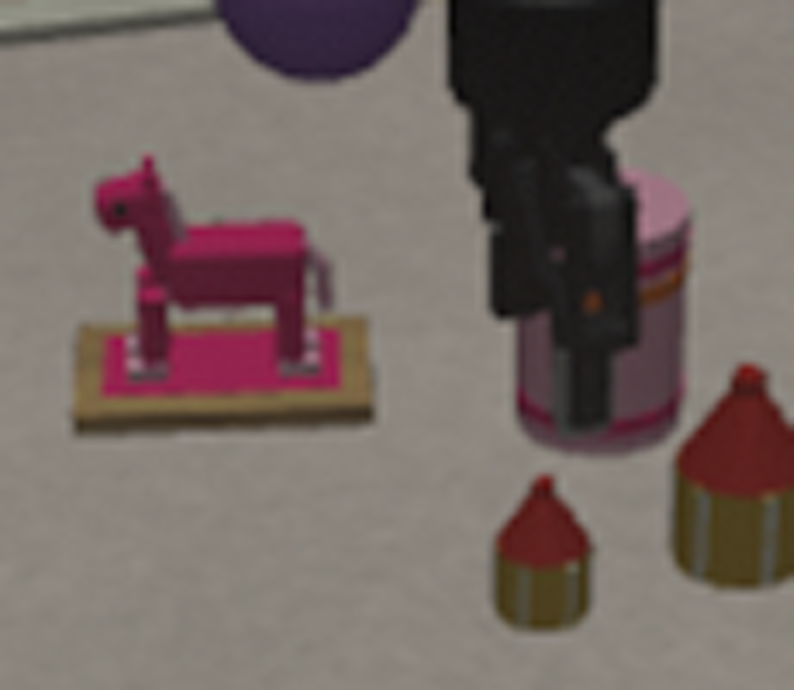

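>>> step_arm(
  series=[0, 0, -25, 0, 0, 0, -50, 0, 0, 0, -68, 0, 0, 0, -75, 0, 0, 0, -75, 0, 0, 0, -75, 0, 0, 0, -75, 0],
)

```text
time_s: 28.0
position: [0.641, 0.1588, 0.0175]
orientation: [3.141, 0.003, -3.141]
wrist_force: [0.5, 0.1, 1.0]
grip_width: 0.0851
grasp_force: 0.0
```

>>> step_arm(
  series=[-1, 0, -6, 0, -1, 0, -11, 0, -1, 0, -12, 0, -1, 0, -12, 0, -1, 0, -12, 0],
)

```text
time_s: 28.5
position: [0.6384, 0.1585, 0.0033]
orientation: [-3.142, -0.0, -3.141]
wrist_force: [0.7, -1.2, 0.8]
grip_width: 0.0855
grasp_force: 0.0
```

>>> step_arm(
  series=[0, 0, 0, 0, 0, 0, 0, 0, 0, 0, 0, 0, 0, 0, 0, 0, 0, 0, 0, 0, 0, 0, 0, 0, 0, 0, 0, 0, 0, 0, 0, 0],
  gripper=1,
)

```text
time_s: 29.3
position: [0.6389, 0.1586, 0.0039]
orientation: [3.141, 0.001, -3.141]
wrist_force: [0.1, -0.2, 2.5]
grip_width: 0.0363
grasp_force: 60.2
```

>>> step_arm(
  series=[0, 0, 8, 0, 0, 0, 25, 0, 0, 0, 60, 0, 0, 0, 105, 0, 0, 0, 145, 0, 0, 0, 160, 0, 0, 0, 160, 0, 0, 0, 160, 0],
)

```text
time_s: 30.1
position: [0.6381, 0.1585, 0.1627]
orientation: [-3.141, -0.001, -3.141]
wrist_force: [-0.3, -0.6, -1.3]
grip_width: 0.0363
grasp_force: 60.1
```

>>> step_arm(
  series=[-15, -22, 0, 0, -42, -62, 0, 0, -70, -104, 0, 0, -98, -146, 0, 0, -126, -187, 0, 0, -152, -224, 0, 0, -172, -254, 0, 0, -182.5, -269, 0, 0],
)

```text
time_s: 30.9
position: [0.4524, -0.1118, 0.1603]
orientation: [3.14, -0.006, 3.139]
wrist_force: [0.5, 0.4, -0.8]
grip_width: 0.0366
grasp_force: 60.1
```

>>> step_arm(
  series=[0, 0, 0, 0, 0, 0, 0, 0, 0, 0, -15, 0, 0, 0, -22, 0, 0, 0, -22, 0, 0, 0, -22, 0, 0, 0, -22, 0],
)

```text
time_s: 31.6
position: [0.4563, -0.1102, 0.1416]
orientation: [-3.141, 0.0, -3.14]
wrist_force: [0.7, 0.4, -0.4]
grip_width: 0.0364
grasp_force: 60.2
```

```bash
python3 look.py side s8 456 -111 120 40; python3 -c "
from h import *; s=r.read_state();print(s['position'],s['orientation'])"
```

```text
crop origin 218 175 scale 7
[ 0.45638121 -0.11032538  0.14180606] [-3.14129426e+00  7.13498645e-04 -3.14057950e+00]
```

View pics/s8_c.png

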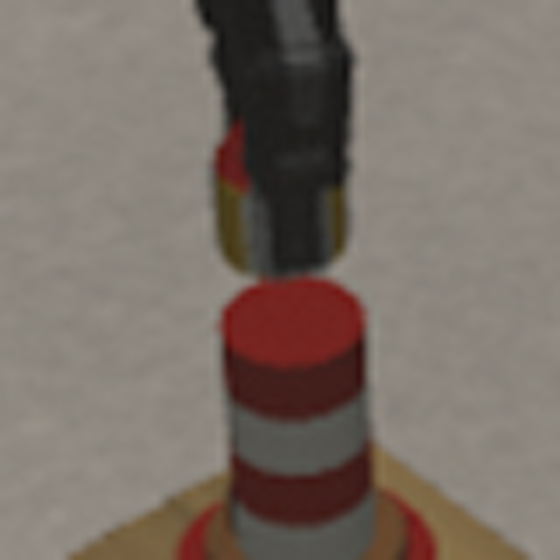

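```bash
python3 -c "
from m import *; s=load('s8'); f=lambda x,y,z:pt(s,218+x/7-.43,175+y/7-.43,z)*1000
print(f(294,323,.108)); print(f(284,236,.138)); print(f(284,236,.138)-f(294,323,.108))
for x in(452,456,460): print([(proj(s,np.array([x,-110.5,z])/1000)-[218-.43,175-.43])*7 for z in(108,138)])
t=load('t5'); m=mask(t,*R,(297,240,30,30)); 
print(pt(t,190+452/3.8-.4,200+204/3.8-.4,.108)*1000, pt(t,190+444/3.8-.4,200+205/3.8-.4,.012)*1000)
b=[load('side0'),load('s8')]
"
```

```text
[ 458.43630129 -112.33909232  108.        ]
[ 457.62505994 -108.75428828  138.        ]
[-0.81124135  3.58480403 30.        ]
[array([271.71528079, 322.61567595]), array([266.24745664, 242.28580841])]
[array([284.86629346, 320.56832477]), array([279.64427521, 240.25705515])]
[array([297.99902739, 318.52387305]), array([293.02214187, 238.23112736])]
[ 457.77731652 -111.33605233  108.        ] [ 456.56199112 -111.671813     12.        ]
```

>>> step_arm(
  series=[1, -0.5, -10, 0, 1, -0.5, -18, 0, 1, -0.5, -24, 0, 1, -0.5, -26, 0, 1, -0.5, -26, 0, 1, -0.5, -26, 0],
)

```text
time_s: 32.25
position: [0.457, -0.111, 0.1155]
orientation: [-3.142, 0.0, -3.141]
wrist_force: [0.3, 0.1, 0.2]
grip_width: 0.036
grasp_force: 60.2
```

>>> step_arm(
  series=[0, 0, -0.5, 0, 0, 0, -1, 0, 0, 0, -1.5, 0, 0, 0, -2, 0, 0, 0, -2, 0, 0, 0, -2, 0],
)

```text
time_s: 32.85
position: [0.457, -0.1109, 0.1134]
orientation: [3.142, 0.0, -3.141]
wrist_force: [0.1, 0.1, -1.5]
grip_width: 0.0365
grasp_force: 60.2
```

>>> step_arm(
  series=[0, 0, -0.5, 0, 0, 0, -1, 0, 0, 0, -1.5, 0, 0, 0, -1.5, 0, 0, 0, -1.5, 0],
)

```text
time_s: 33.35
position: [0.457, -0.1109, 0.1119]
orientation: [3.142, -0.0, -3.141]
wrist_force: [-0.1, -0.8, 0.4]
grip_width: 0.0365
grasp_force: 60.2
```

>>> step_arm(
  series=[0, 0, -0.5, 0, 0, 0, -0.5, 0, 0, 0, -0.8, 0, 0, 0, -0.8, 0, 0, 0, -0.8, 0],
)

```text
time_s: 33.85
position: [0.4571, -0.111, 0.1118]
orientation: [-3.141, 0.001, -3.141]
wrist_force: [-1.2, 0.7, 5.1]
grip_width: 0.0364
grasp_force: 60.3
```

```bash
python3 look.py side s9 456 -111 120 40
```

```text
crop origin 218 175 scale 7
```

View pics/s9_c.png

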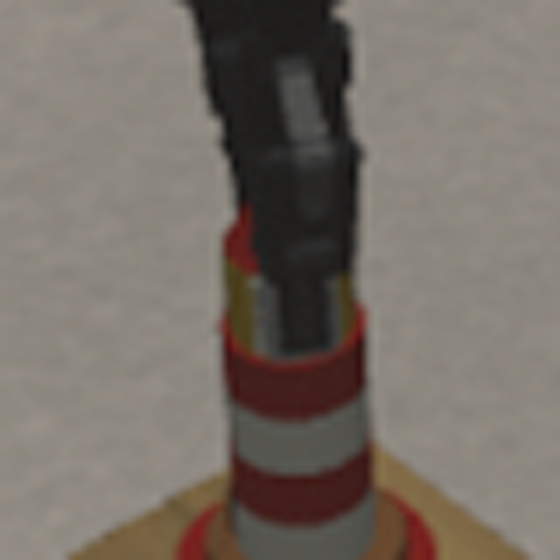

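>>> step_arm(
  series=[0, 0, 0.5, 0, 0, 0, 0.5, 0, 0, 0, 0.5, 0, 0, 0, 0.5, 0, 0, 0, 0.5, 0, 0, 0, 0.5, 0],
  gripper=0,
)

```text
time_s: 34.5
position: [0.4569, -0.1109, 0.1115]
orientation: [3.142, -0.0, -3.141]
wrist_force: [0.0, -0.1, -0.6]
grip_width: 0.0856
grasp_force: 0.0
```

>>> step_arm(
  series=[0, 0, 8, 0, 0, 0, 25, 0, 0, 0, 60, 0, 0, 0, 100, 0, 0, 0, 110, 0, 0, 0, 110, 0],
)

```text
time_s: 35.1
position: [0.4586, -0.1116, 0.2248]
orientation: [-3.139, 0.006, -3.141]
wrist_force: [1.1, -0.3, 0.4]
grip_width: 0.0853
grasp_force: 0.0
```

>>> step_arm(
  series=[-30, 30, 0, 0, -70, 70, 0, 0, -100, 100, 0, 0, -130, 130, 0, 0, -130, 130, 0, 0, -130, 130, 0, 0, -130, 130, 0, 0, -130, 130, 0, 0],
)

```text
time_s: 35.9
position: [0.3275, 0.0184, 0.221]
orientation: [-3.142, -0.001, 3.141]
wrist_force: [0.5, 0.5, -0.2]
grip_width: 0.0851
grasp_force: 0.0
```

```bash
python3 -c "
from h import *
t=snap('top','t10'); s=snap('side','s10'); a=cv2.resize(t['color'][120:320,90:440][:,:,::-1],None,fx=2.28,fy=2.28,interpolation=2)[:,:798]
cv2.imwrite('pics/s10_c.png',cv2.resize(s['color'][120:345,180:400][:,:,::-1],None,fx=2.6,fy=2.6,interpolation=2))"
```

```text
(no output)
```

View pics/s10_c.png

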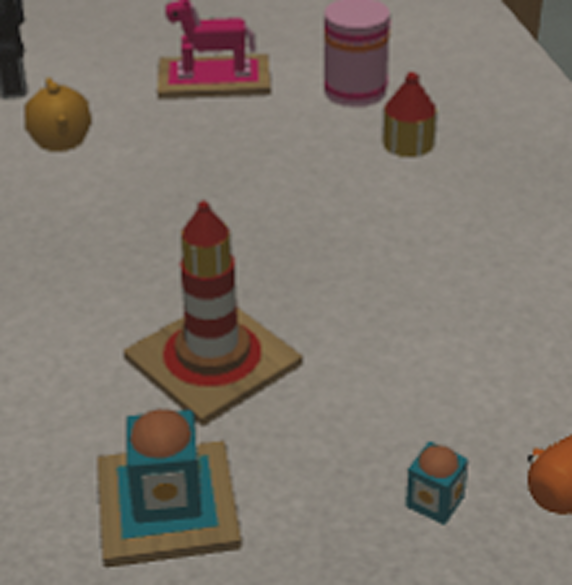

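The last picture shows the tower with its roof on at crop (207,290), the pony on its stand at (215,45), and the music box on its stand at (163,470). All are upright and inside their footprints, and the teapot, tube and whale look undisturbed.

```bash
python3 -c "
from workcell import r; print(r.close_job())"
```

```text
the job is handed in; nothing more can be done
None
```

The job is handed in at about 36 s: the tower, pony and music box stand upright on their stands, the roof was set on the tower last, and the last side picture shows the bystanders undisturbed; I viewed 15 pictures, one over the limit of 14.

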